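# Grease the vase lathe's bearing

## Task

Pull the tool cabinet's drawer wide open by its handle, take the grease coupler out of its rack by the black square grip, and press it squarely onto the tilted grease nipple of the vase lathe until it snaps over the catches and its rim is fully home on the brass flange. Finish while still gripping the coupler and holding it fully home against the nipple's spring: do not let go. Leave the drawer open, the other two tools in the rack, and the small vase and the bowl where they stand.

Things in the scene. Friction and masses are not known exactly. Their poses are not given: they have to be found in the camera images.
- cabinet_drawer0 (a joint): Drawer opening in m: 0 shut, 0.166 fully open. The grey cabinet is 240 deep (x), 300 wide (y), 155 high (z), bolted to the bench; its one blue-fronted drawer slides along the cabinet's -x axis (towards the robot) with about 1 N of friction and stays where it is left.
- cabinet_drawer0_handle (a point): Middle of the drawer's steel bar handle: a level round bar 11 thick, 120 long along its own y, 117 above the bench (38 below the cabinet's top), its centre line 35 out from the drawer's face (29 clear behind it), on two posts 51 either side of the middle. Axes as the cabinet's: -x is the way the drawer opens. Moves with the drawer.
- cabinet: Grey cabinet, 240 x 300 x 155; origin at the centre of its underside, front to its own -x. The drawer holds a wooden rack of three square wells, 38 wide, 25 deep, in a row along y 70 apart, centred 126 behind the handle's bar; it lies clear of the cabinet when the drawer is fully open. The drawer's sides end 133, its front 144 above the bench.
- coupler: Grease coupler, 92 long, 0.35 kg, upright, mouth down, in one of the three wells (varies), 37 above the bench. Origin: centre of its mouth's rim; z along its axis to the grip. Steel barrel radius 17 from z 0 to 50, red flange radius 21 to 56, black square grip 24 x 24 (faces square to x and y) to 92; fingertips may rest on the flange. Socket 28 wide, 30 deep; lip at the mouth 21 inside.
- nipple (a point): Nipple on the lathe's bearing. Origin: centre of its brass flange's (38 across) upper face; z: its axis, outwards, leaning 28 deg to the lathe's -x. Stem 18 across, tapered at 28; four sprung brass catches at 17; red valve pin's tip at 38. The coupler meets the catches with its mouth about 20 above the flange, snaps by 8 (7 N), then meets the valve. Home: origins meet, z axes parallel; any turn.
- valve (a joint): How far the nipple's red valve pin is pushed in, in m: 0 free, 0.008 with the coupler fully home; spring 3 N at 0, 0.8 N per mm more.
- lathe: Green vase lathe bolted to the bench: headstock bearing (84 across, axis 75 above the bench) at the origin, bed 460 long running to its +y, with a blue vase 104 across, lying along y, from 69 to 279, its top 130 above the bench; tailstock at 335, its top 115 above the bench. Origin on the bench under the bearing.
- small_vase: Loose small teal vase, 110 high, 62 across, standing on the bench: leave alone. Origin at the centre of its foot.
- bowl: Loose white bowl, 90 across, 45 high, on the bench: leave alone. Origin at the centre of its foot.
- burnisher: Dark wooden burnisher, 26 across, 56 high, standing in another well of the rack: leave it there. Origin at the centre of its foot.
- bush: Brass bush, 30 across, 47 high, standing in the third well of the rack: leave it there. Origin at the centre of its foot.

How it is judged:
On the way, in this order (a step that is already met when the one before it is completed fails the run):
1. the drawer is pulled open by at least 100 mm (value of joint cabinet_drawer0 above 0.1 m), for 0.2 s.
2. the coupler is lifted out of the drawer in the gripper (height (world z) of coupler above 0.12 m and contact force between the fingers and coupler above 1.5 N), for 0.2 s.
3. the coupler has snapped squarely over the nipple's catches (distance between coupler and nipple below 0.0085 m and angle between the z axis of coupler and the z axis of nipple, either way round below 0.12 rad), for 0.1 s.
At the end, for the whole second after the job is handed in: The coupler is still gripped by the fingers and held still on the nipple: its mouth within 6 mm of the flange's centre, its axis within 0.1 rad of the nipple's, the valve pin pushed in by more than 5 mm; the drawer is still open by more than 100 mm (distance between coupler and nipple below 0.006 m and angle between the z axis of coupler and the z axis of nipple, either way round below 0.1 rad and value of joint valve above 0.005 m and contact force between the fingers and coupler above 1.5 N and value of joint cabinet_drawer0 above 0.1 m and linear speed of coupler below 0.02 m/s); the arm keeps its last pose, push and grip.
It fails at once if the small vase or the bowl is pushed by more than 30 mm or tipped (distance of any of small_vase, bowl from where it was at the start of the episode above 0.03 m or angle between small_vase's own z axis and vertical above 0.4 rad).
It fails at once if another tool is taken or knocked out of the rack (z of any of burnisher, bush in the frame of cabinet_drawer0_handle above -0.055 m or angle between any of burnisher, bush's own z axis and vertical above 0.6 rad).
It also fails if it takes over 58 s, if anything falls off the work surface, if the arm or the gripper's body presses on something with over 40 N, if the wrist force passes 120 N, or if a joint passes its speed limit or range.

## Robot

A 7-joint arm with a two-finger parallel gripper is mounted at the origin on the work surface. World frame = base frame: x ahead of the robot, y to its left, z up, the work surface at z = 0. Lengths are in m, angles in rad, forces in N, time in s.
With the tool pointing down it reaches from about 0.35 to 0.9 m from the base axis. Payload 8.1 kg.
Tool frame: the origin (TCP) lies at the very end of the fingers, on their centre line; the grasp point (between the pads) lies 19 mm behind it (arm.grip_depth is the distance from the TCP to the grasp point, in m); x points along the fingers, z is the direction in which the jaws open and shut, and the axes are right-handed (so a half turn about x gives the same grasp; the last joint's range is limited). The gripper opens to 92 mm and grips with 3 to 60 N. Pads are 19 mm wide; open, the fingers measure 130 mm over their backs; the gripper's body (75 mm by 190 mm) begins 47 mm behind the grasp point.
Start: joints at [-0.103, 0.434, 0.025, 1.573, -0.012, 1.134, -0.075], TCP at [0.625, -0, 0.227] pointing down, gripper open.
Joint ranges: [-2.62, 2.62], [-0.44, 2.09], [-1.27, 1.32], [0.08, 2.57], [-1.32, 4.46], [0.12, 2], [-2.74, 2.74]. Speed limits (rad/s): [2.22, 2.22, 3.01, 3.01, 3.14, 3.14, 3.14].

## Interface

Orientations are given as a rotation vector (axis times angle).
In Python, from cell import status, cams, arm gives the robot as it stands. The module is installed in compiled form; this text tells all that it offers.
- The arm moves only by the tool step_arm, never from a script. Its argument "rows" is a list of rows, each a list of 7 numbers: the gripper command: -1 is fully open, 1 is shut, values between are in proportion, then the shift along the tool's x, y, z as a fraction of full scale, then the turn, a rotation vector about the tool's x, y, z as a fraction of full scale. In form: [[grip, x, y, z, rx, ry, rz], ...]. A call has 1 to 12 rows; each row is the pose to reach, as a shift and turn from the pose commanded when the call began, along the tool's axes at that moment; what a row does not reach only later rows make up. Full scale, the value 1, is 80 cm for a shift and 60 degrees for a turn. A row lasts 1/12 s, in which the tool goes at most 41.7 mm and 7.16 degrees, less where a joint would pass 70% of its speed; a pose out of reach is approached as far as the arm can. A call with a number of a shift or a turn outside -1 to 1 is refused whole. A call with a gripper value outside its range is refused whole. The fingers move at their own pace and stop on an object; "newtons" is the grip in N (left out, the last holds). Time passes only in rows, so rows that repeat a pose let the fingers close. It gives the time, the measured TCP pose, the force and the opening at its end, in the units of the state.
- status.observe(): the state, without advancing time (a new reading comes with each control period).
- cams.get_image(name): name is "scene" or "side" or "wrist"; returns a dict with "pixels" (480x640x3 uint8, red, green, blue), "range_z" (480x640 float32, m along the optical axis (not along the pixel's ray), 0 where there is no reading), "camera_matrix" (3x3 intrinsics, pixels), "eye" and "attitude" of the camera in the world; the wrist camera has in their place "tool_from_camera" (4x4, takes a point from camera to tool coordinates, whose origin is the TCP and whose axes are the tool frame's). Camera axes: x right, y down, z forward; pixel columns grow to the right and rows downward; lengths in m; the calibration is good to about 2 mm. A picture is of the moment at which its call begins: read the wrist's pose just before it.
- arm.sign_off(): hands the job in, once; it reports no verdict.
The state is a dict: "clock": time; "joints": joint angles; "dq": joint speeds; "joint_efforts": joint torques, N m; "position": TCP position; "ee_rot": TCP orientation; "force": force on the tool from outside, world axes, zero at the start; "ft_torque": the same for the moment, N m; "width": opening from 0.0 (shut) to 1.0 (fully open).
Only numpy, scipy, OpenCV 4.12 (cv2) and the standard library are available. Lean on these libraries where they do the work, as an engineer would, in place of code of your own. Each camera call takes 0.05 s, during which the arm holds its last target.

## Working session

There is one attempt and no reset: what is moved stays moved. The work goes in short steps, Python scripts to look and compute and a tool call to move; the robot and the scene stay as the last step left them, time stands still between calls to the robot, and variables do not carry over. Pictures are saved under pics/ and viewed, and the job is handed in when it is done.

Besides the shell and the picture viewer there is one more tool, called as name([rows], argument=value, ...), one row to a line, values as JSON. step_arm: Moves the arm, as the interface text tells. Its arguments: {"type":"object","properties":{"rows":{"type":"array","items":{"type":"array","items":{"type":"number"}}},"newtons":{"type":"number"}},"required":["rows"]}

```bash
mkdir -p pics; ls; cat > h.py <<'E'
import numpy as np, cv2
from scipy.spatial.transform import Rotation as R
from cell import status, cams, arm
def grab(n):
    s=status.observe(); im=cams.get_image(n); 
    return s,im
def save(im,p): cv2.imwrite(p,cv2.cvtColor(im["pixels"],cv2.COLOR_RGB2BGR))
def rot(a):
    a=np.asarray(a,float)
    if a.shape==(3,3): return a
    if a.size==3: return R.from_rotvec(a).as_matrix()
    return R.from_quat(a.ravel()).as_matrix()
def campose(s,im):
    if "eye" in im: return np.array(im["eye"],float),rot(im["attitude"])
    T=np.array(im["tool_from_camera"]); Rt=rot(s["ee_rot"])
    return np.array(s["position"])+Rt@T[:3,3], Rt@T[:3,:3]
def cloud(s,im):
    e,A=campose(s,im);K=im["camera_matrix"];z=im["range_z"].astype(float)
    v,u=np.mgrid[:480,:640]
    P=np.stack([(u-K[0,2])/K[0,0]*z,(v-K[1,2])/K[1,1]*z,z],-1)@A.T+e
    P[z==0]=np.nan
    return P
def ray(s,im,u,v):
    e,A=campose(s,im);K=im["camera_matrix"]
    d=A@np.array([(u-K[0,2])/K[0,0],(v-K[1,2])/K[1,1],1]);return e,d/np.linalg.norm(d)
def proj(s,im,p):
    e,A=campose(s,im);c=A.T@(np.asarray(p)-e);q=im["camera_matrix"]@c;return q[:2]/q[2]
E
python3 - <<'E'
from h import *
for n in ["scene","side","wrist"]:
    s,im=grab(n);save(im,f"pics/{n}0.png")
    print(n,im.get("eye"),im.get("attitude"),im["camera_matrix"].tolist(),im.get("tool_from_camera"))
    np.savez(f"{n}0.npz",P=cloud(s,im),px=im["pixels"])
print(s, arm.grip_depth)
E
```

```text
pics
scene [1.15138099 0.08887845 1.10647829] [-1.86900876 -1.98414357  0.52355823] [[552.0693000951892, 0.0, 327.5782670794719], [0.0, 552.0693000951892, 246.0616490684986], [0.0, 0.0, 1.0]] None
side [ 0.9935435  -0.06109874  0.82552633] [-2.06480748 -1.68232553  0.47292718] [[453.87369451118826, 0.0, 313.77226710130867], [0.0, 453.87369451118826, 239.1236055523864], [0.0, 0.0, 1.0]] None
wrist None None [[376.0380680420153, 0.0, 322.05005695197207], [0.0, 376.0380680420153, 236.86528743371701], [0.0, 0.0, 1.0]] [[-2.29473206e-04 -2.46553552e-01  9.69129142e-01 -1.58572453e-01]
 [ 2.94380363e-04 -9.69129142e-01 -2.46553483e-01  6.60008884e-02]
 [ 9.99999930e-01  2.28715171e-04  2.94969695e-04 -1.37108240e-04]
 [ 0.00000000e+00  0.00000000e+00  0.00000000e+00  1.00000000e+00]]
{'clock': 0.1, 'joints': array([-0.10262401,  0.43515031,  0.02497359,  1.57402139, -0.01158497,
        1.13400654, -0.07509325]), 'dq': array([ 0.00062456, -0.00108703,  0.00013703, -0.00357204,  0.00104867,
        0.00118423,  0.00063568]), 'joint_efforts': array([ 2.76666542e-03, -6.69124532e+01,  9.87763703e-01, -3.15145969e+01,
       -6.05509384e-02,  3.73947364e-02,  1.19628339e-04]), 'position': array([ 6.24529354e-01, -4.41583431e-05,  2.26019406e-01]), 'ee_rot': array([-8.79358500e-05,  1.57222996e+00, -1.38902841e-04]), 'force': array([-0.22561925, -0.58162352,  0.00883078]), 'ft_torque': array([ 0.00450499,  0.0493488 , -0.04579462]), 'width': 0.9992920172129192} 0.0188
```

View pics/scene0.png

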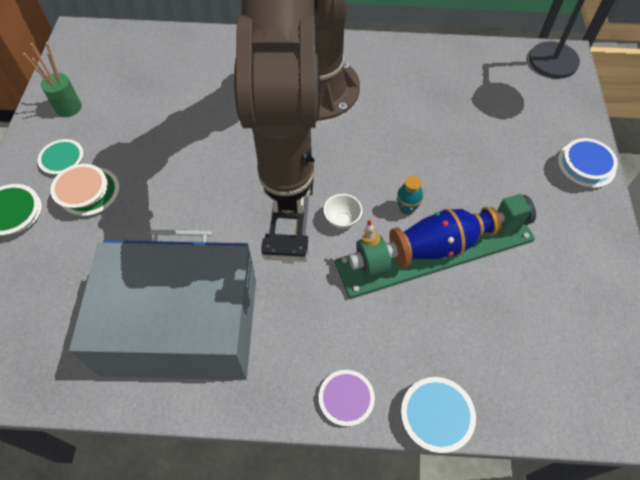

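View pics/side0.png

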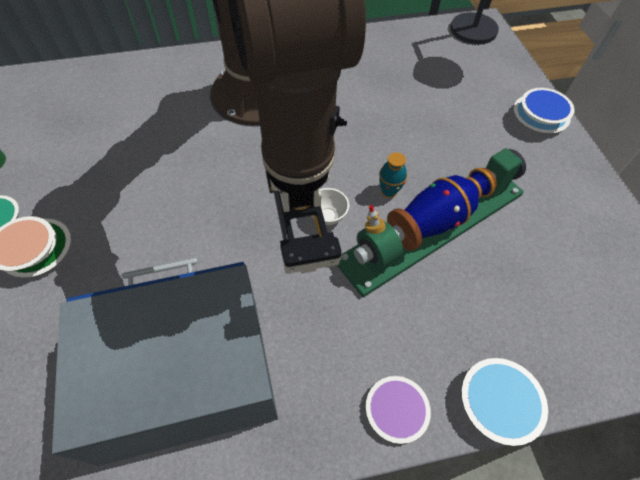

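View pics/wrist0.png

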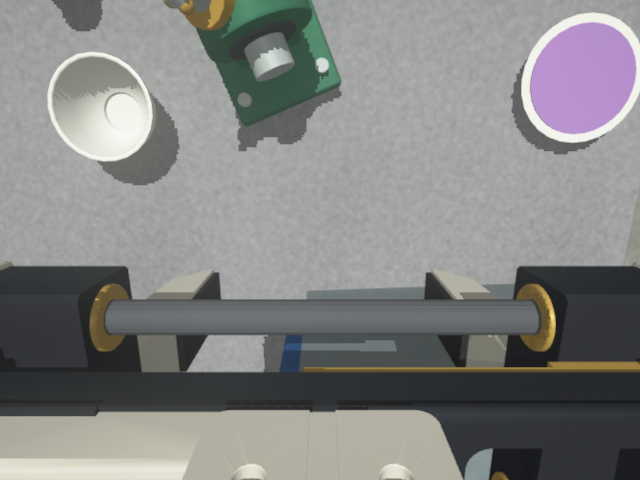

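The scene view shows the cabinet at about (165,310) with its handle at (185,236), the headstock and nipple at about (370,240), the bowl at (342,212) and the small vase at (410,195). Next I'll measure these.

```bash
python3 - <<'E'
from h import *
for n in ["scene","side"]:
    d=np.load(n+"0.npz");P=d["P"];px=d["px"];hsv=cv2.cvtColor(px,cv2.COLOR_RGB2HSV)
    print("==",n)
    def comp(m):
        k,l,st,c=cv2.connectedComponentsWithStats(m.astype(np.uint8));return (l==1+np.argmax(st[1:,4])),k
    u,v=np.meshgrid(range(640),range(480))
    # cabinet top
    m=(abs(P[...,2]-0.155)<.006)&(u<290)&(v>235)
    m,_=comp(m); q=P[m]; r=cv2.minAreaRect(q[:,:2].astype(np.float32));print("cab top z",np.median(q[:,2]),r); print(cv2.boxPoints(r))
    # handle
    lo=q[:,0].min()
    m=(P[...,2]>.10)&(P[...,2]<.14)&(P[...,0]<lo+.005)&(P[...,0]>lo-.09)&(u<290)&(v>215)
    h=P[m];print("handle n",len(h),h.mean(0),h.min(0),h.max(0)); 
    b=h[h[:,2]>.115]; print("pix",u[m].min(),u[m].max(),v[m].min(),v[m].max(), "bar line fit",cv2.fitLine(b[:,:2].astype(np.float32),cv2.DIST_HUBER,0,.01,.01).ravel())
    # green lathe
    g=(hsv[...,0]>60)&(hsv[...,0]<90)&(hsv[...,1]>100)&(u>320)&(u<545)&(v>130)&(v<300)
    q=P[g&(P[...,2]<.03)];r=cv2.minAreaRect(q[:,:2].astype(np.float32));print("base",r,np.median(q[:,2]));print(cv2.boxPoints(r))
    # colors near nipple
    reds=(((hsv[...,0]<8)|(hsv[...,0]>172))&(hsv[...,1]>140)&(hsv[...,2]>80)&(u>350)&(u<390)&(v>195)&(v<250))
    print("red",reds.sum(),P[reds].mean(0) if reds.sum() else '',u[reds].mean(),v[reds].mean())
    cv2.imwrite(f"pics/{n}_nip.png",cv2.resize(cv2.cvtColor(px[190:300,320:440],cv2.COLOR_RGB2BGR),None,fx=6,fy=5,interpolation=cv2.INTER_NEAREST))
E
```

```text
== scene
cab top z 0.15330052036252295 ((0.7262431383132935, -0.23778805136680603), (0.22787804901599884, 0.3023889660835266), 2.133782148361206)
[[ 0.6067537  -0.09094068]
 [ 0.61801255 -0.39311996]
 [ 0.84573257 -0.38463542]
 [ 0.8344737  -0.08245614]]
handle n 530 [ 0.57832684 -0.24193641  0.12449633] [ 0.55727858 -0.38714958  0.10782678] [ 0.61139135 -0.09176401  0.13999226]
pix 104 250 230 258 bar line fit [ 0.03752109 -0.99929583  0.5727672  -0.24748518]
base ((0.5382513403892517, 0.3174240291118622), (0.09257083386182785, 0.45996683835983276), 15.82461929321289) 0.016240383978985196
[[0.43100506 0.5260695 ]
 [0.5564351  0.08353504]
 [0.6454976  0.10877854]
 [0.5200676  0.55131304]]
red 9 [0.53504457 0.14858118 0.14965168] 368.8888888888889 222.33333333333334
== side
cab top z 0.1537813927906274 ((0.7275329232215881, -0.23880070447921753), (0.2268925905227661, 0.3010335862636566), 2.16676664352417)
[[ 0.608477   -0.09268073]
 [ 0.6198585  -0.39349908]
 [ 0.84658885 -0.3849207 ]
 [ 0.83520734 -0.08410233]]
handle n 634 [ 0.57488572 -0.24209658  0.12233422] [ 0.55863566 -0.38918807  0.10105456] [ 0.61281144 -0.09254888  0.13999542]
pix 66 249 259 301 bar line fit [ 0.03589891 -0.99935544  0.56699187 -0.22790122]
base ((0.4751380980014801, 0.29436615109443665), (0.17984263598918915, 0.45877861976623535), 22.360742568969727) 0.016095277736134617
[[0.3047101  0.4722976 ]
 [0.47924638 0.04801596]
 [0.6455661  0.11643469]
 [0.47102982 0.54071635]]
red 20 [0.52515158 0.15211644 0.13476484] 370.75 207.7
```

```bash
python3 - <<'E'
from h import *
for n in ["scene","side"]:
    d=np.load(n+"0.npz");P=d["P"];px=d["px"]
    u,v=np.meshgrid(range(640),range(480))
    m=(P[...,2]>.10)&(P[...,2]<.14)&(P[...,0]<.59)&(P[...,0]>.54)&(u<290)&(v>215)&(P[...,1]<-.1)&(P[...,1]>-.38)
    h=P[m]
    # per y-slice
    for y in np.arange(-.33,-.15,.02):
        s=h[abs(h[:,1]-y)<.01]
        if len(s): 
            t=s[s[:,2]>.116]; print(n,round(y,2),len(s),np.round(s[:,0].min(),4),np.round(s[:,0].max(),4),"z",np.round(s[:,2].max(),4),"top x",np.round(s[np.argmax(s[:,2]),0],4))
    print(h[:,1].min(),h[:,1].max())
a=cv2.imread("pics/scene_nip.png");b=cv2.imread("pics/side_nip.png")
sc=cv2.imread("pics/scene0.png")[215:265,90:260]; cv2.imwrite("pics/hand.png",cv2.resize(sc,None,fx=4,fy=4))
print(a.shape)
cv2.imwrite("pics/nips.png",cv2.resize(np.hstack([a,b]),(800,300)))
E
```

```text
scene -0.31 17 0.5632 0.5724 z 0.1213 top x 0.5696
scene -0.29 78 0.56 0.5878 z 0.1234 top x 0.5672
scene -0.27 54 0.5592 0.5725 z 0.1255 top x 0.5672
scene -0.25 47 0.5612 0.5728 z 0.1241 top x 0.5728
scene -0.23 49 0.5599 0.5709 z 0.1248 top x 0.5673
scene -0.21 47 0.5589 0.5693 z 0.1236 top x 0.5631
scene -0.19 76 0.5573 0.5849 z 0.1249 top x 0.5626
scene -0.17 3 0.5593 0.5629 z 0.1185 top x 0.5624
-0.3081079508532014 -0.17899268521051762
side -0.31 28 0.5653 0.5735 z 0.1223 top x 0.5687
side -0.29 109 0.5633 0.5899 z 0.1227 top x 0.5688
side -0.27 74 0.5623 0.5729 z 0.1228 top x 0.5679
side -0.25 76 0.5613 0.5728 z 0.1237 top x 0.5654
side -0.23 69 0.5606 0.5721 z 0.1235 top x 0.5681
side -0.21 70 0.5608 0.5721 z 0.1237 top x 0.5677
side -0.19 102 0.5586 0.5867 z 0.1236 top x 0.564
side -0.17 3 0.5629 0.5668 z 0.1179 top x 0.5629
-0.308202710151998 -0.17947590788731427
(550, 720, 3)
```

View pics/nips.png

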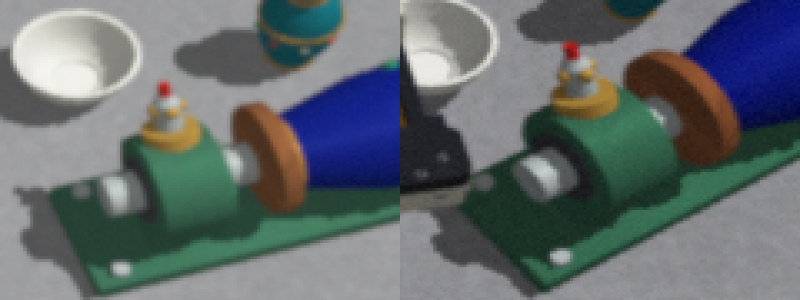

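View pics/hand.png

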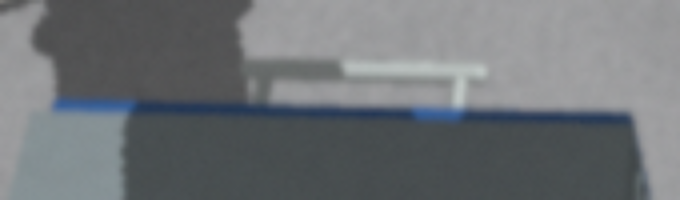

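```bash
cat >> h.py <<'E'
def goto(p,Rt,frm=None):
    s=status.observe()
    if frm is None: p0,R0=np.array(s["position"]),rot(s["ee_rot"])
    else: p0,R0=frm
    d=R0.T@(np.asarray(p)-p0); w=R.from_matrix(R0.T@Rt).as_rotvec()
    print("row",np.round(d/.8,4).tolist(),np.round(w/(np.pi/3),4).tolist(),"rows needed",np.linalg.norm(d)/.0417,np.degrees(np.linalg.norm(w))/7.16)
def frame(x,zhint):
    x=np.asarray(x,float);x/=np.linalg.norm(x);z=np.asarray(zhint,float);z=z-x*(x@z);z/=np.linalg.norm(z)
    return np.stack([x,np.cross(z,x),z],1)
YAW=0.0375
CX=np.array([np.cos(YAW),np.sin(YAW),0]);CY=np.array([-np.sin(YAW),np.cos(YAW),0])
H0=np.array([.5665,-.2437,.1175])
E
python3 - <<'E'
from h import *
goto(np.array([H0[0],H0[1],.19]),frame([0,0,-1],CX))
E
```

```text
row [0.0453, -0.3046, -0.0726] [-0.0358, -0.0011, 0.0001] rows needed 6.069796443243194 0.30021878784467515
```

step_arm([
  [0.54,0.0453,-0.3046,-0.0726,-0.0358,-0.001,0],
  [0.54,0.0453,-0.3046,-0.0726,-0.0358,-0.001,0],
  [0.54,0.0453,-0.3046,-0.0726,-0.0358,-0.001,0],
  [0.54,0.0453,-0.3046,-0.0726,-0.0358,-0.001,0],
  [0.54,0.0453,-0.3046,-0.0726,-0.0358,-0.001,0],
  [0.54,0.0453,-0.3046,-0.0726,-0.0358,-0.001,0],
  [0.54,0.0453,-0.3046,-0.0726,-0.0358,-0.001,0],
  [0.54,0.0453,-0.3046,-0.0726,-0.0358,-0.001,0],
  [0.54,0.0453,-0.3046,-0.0726,-0.0358,-0.001,0],
  [0.54,0.0453,-0.3046,-0.0726,-0.0358,-0.001,0],
], newtons=20)

```text
clock: 0.98
position: [0.5675, -0.242, 0.1904]
ee_rot: [-0.03, 1.569, 0.032]
force: [-0.4, -0.8, -0.8]
width: 0.324
```

```bash
python3 - <<'E'
from h import *
for n in ["scene","side","wrist"]:
    s,im=grab(n);save(im,f"pics/{n}1.png")
    P=cloud(s,im);np.savez(f"{n}1.npz",P=P,px=im["pixels"])
    print(proj(s,im,H0))
    if n!="wrist":
        m=(P[...,2]>.14)&(P[...,1]>.05); u,v=np.meshgrid(range(640),range(480))
print(s["position"],s["width"],goto(s["position"],frame([0,0,-1],CX)))
E
```

```text
[180.02707391 233.23095485]
[159.4366844  268.17805321]
[320.10355773 250.37154789]
row [0.0001, 0.0003, 0.0001] [0.0023, 0.0014, -0.0004] rows needed 0.005736985703405788 0.022598071319894313
[ 0.56762799 -0.24182838  0.19059311] 0.2521257089888794 None
```

View pics/wrist1.png

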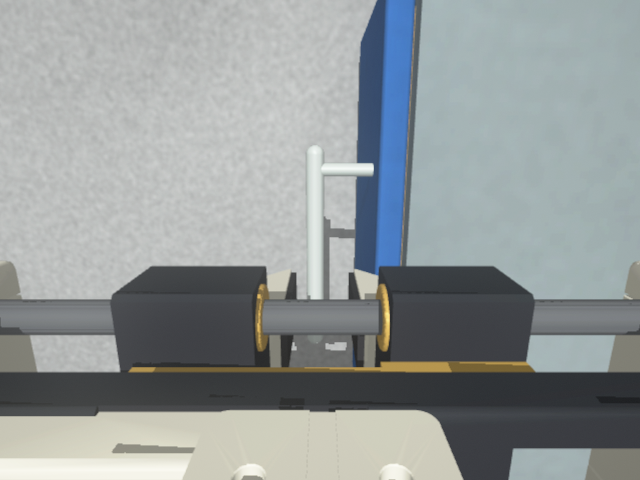

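View pics/side1.png

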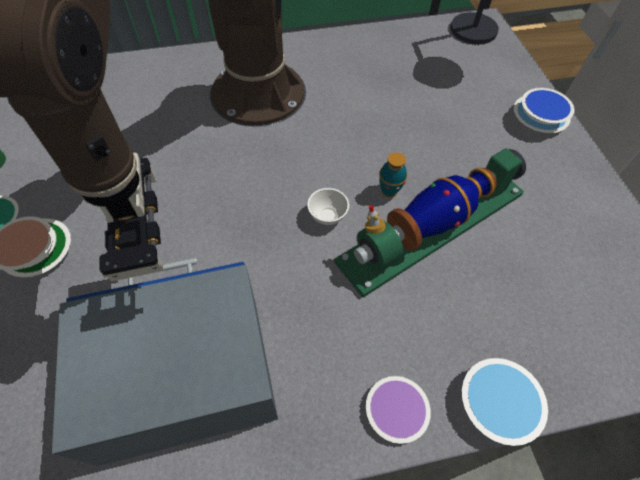

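```bash
python3 - <<'E'
from h import *
d=np.load("wrist1.npz");P=d["P"]
for v in (180,200,220,240,255):
    r=P[v,270:360]; m=(r[:,2]>.105)&(r[:,2]<.13)
    q=r[m]; c=(q-H0)@CX
    print(v,q[:,1].mean(),"u",270+np.flatnonzero(m)[[0,-1]],"cab-x",c.min(),c.max(),"z",q[:,2].max(), "mid by cab y",((q-H0)@CY).mean())
m=(P[...,2]>.105)&(P[...,2]<.13)&(abs((P-H0)@CX)<.02); print("bar end cab y",((P[m]-H0)@CY).max())
f=P[250:280,365:375].reshape(-1,3)
s=status.observe();print("jaw centre cab-x offset",(s["position"]-H0)@CX)
m=(P[...,2]>.125)&(P[...,2]<.148)&((P-H0)@CX>.02)&((P-H0)@CX<.06);q=(P[m]-H0)@CX;print("front panel x",np.percentile(q,[1,50,99]),P[m][:,2].max())
E
```

```text
180 -0.19855565778519974 u [307 323] cab-x -0.007963110042037497 0.00168894019808171 z 0.12367028545338657 mid by cab y 0.04529317280428765
200 -0.21061319418635652 u [307 323] cab-x -0.008068420448389353 0.001733720779910498 z 0.12374335511062165 mid by cab y 0.033227713310982086
220 -0.22300681171017775 u [307 323] cab-x -0.008159516784362822 0.0017775785264043864 z 0.12332922574529442 mid by cab y 0.020826295984848357
240 -0.23579922056797448 u [307 323] cab-x -0.008267916970023997 0.0018242292208049034 z 0.12350964472226325 mid by cab y 0.008025854617509945
255 -0.24554464725386574 u [307 323] cab-x -0.008327654582238343 0.0018602250354993982 z 0.12423040818357031 mid by cab y -0.0017258872564230342
bar end cab y 0.06568673641770674
jaw centre cab-x offset 0.00113627529712575
front panel x [0.03165956 0.03852311 0.048831  ] 0.1479948704019449
```

step_arm([
  [0.52,0.02,0,-0.0053,0.0023,0.0014,0],
  [0.52,0.05,0,-0.0053,0.0023,0.0014,0],
  [0.52,0.08,0,-0.0053,0.0023,0.0014,0],
  [0.52,0.1,0,-0.0053,0.0023,0.0014,0],
  [0.52,0.1107,0,-0.0053,0.0023,0.0014,0],
  [0.52,0.1107,0,-0.0053,0.0023,0.0014,0],
  [1,0.1107,0,-0.0053,0.0023,0.0014,0],
  [1,0.1107,0,-0.0053,0.0023,0.0014,0],
  [1,0.1107,0,-0.0053,0.0023,0.0014,0],
  [1,0.1107,0,-0.0053,0.0023,0.0014,0],
], newtons=20)

```text
clock: 1.97
position: [0.5633, -0.244, 0.1032]
ee_rot: [-0.028, 1.57, 0.027]
force: [-1.8, 1.2, 5.4]
width: 0.113
```

step_arm([
  [1,0,0,-0.015,0,0,0],
  [1,0,0,-0.045,0,0,0],
  [1,0,0,-0.075,0,0,0],
  [1,0,0,-0.105,0,0,0],
  [1,0,0,-0.135,0,0,0],
  [1,0,0,-0.165,0,0,0],
  [1,0,0,-0.19,0,0,0],
  [1,0,0,-0.205,0,0,0],
  [1,0,0,-0.208,0,0,0],
  [1,0,0,-0.208,0,0,0],
  [1,0,0,-0.208,0,0,0],
])

```text
clock: 2.88
position: [0.3977, -0.2501, 0.1031]
ee_rot: [-0.028, 1.568, 0.027]
force: [0.6, 0.9, 8.7]
width: 0.111
```

step_arm([
  [0.52,0,0,0,0,0,0],
  [0.52,0,0,0,0,0,0],
  [0.52,0,0,0,0,0,0],
  [0.52,-0.03,0,0,0,0,0],
  [0.52,-0.07,0,0,0,0,0],
  [0.52,-0.12,0,0,0,0,0],
  [0.52,-0.17,0,0,0,0,0],
  [0.52,-0.22,0,0,0,0,0],
  [0.52,-0.22,0,0,0,0,0],
])

```text
clock: 3.63
position: [0.3994, -0.2513, 0.2852]
ee_rot: [-0.031, 1.561, 0.023]
force: [0.8, -1.0, -0.2]
width: 0.245
```

```bash
python3 - <<'E'
from h import *
for n in ["scene","side","wrist"]:
    s,im=grab(n);save(im,f"pics/{n}2.png")
    np.savez(f"{n}2.npz",P=cloud(s,im),px=im["pixels"])
print(s["position"],s["clock"],s["width"])
E
```

```text
[ 0.39725411 -0.25009774  0.27947724] 3.7333 0.2389511878517165
```

View pics/side2.png

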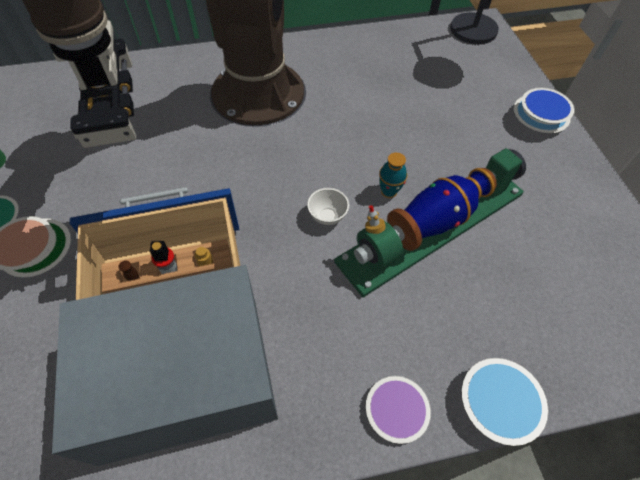

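View pics/scene2.png

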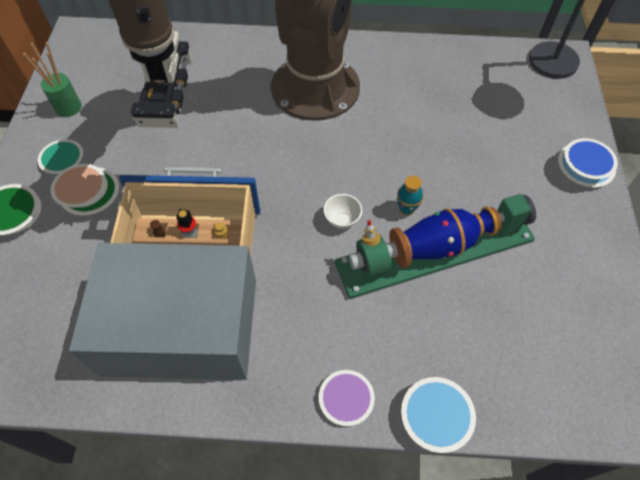

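View pics/wrist2.png

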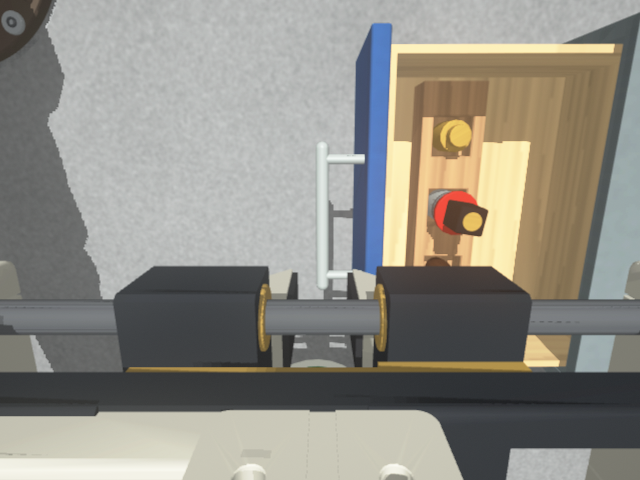

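```bash
python3 - <<'E'
from h import *
B=np.array([.3967,-.2500,0]) # bar (tool) pos
for n in ["scene","side","wrist"]:
    d=np.load(n+"2.npz");P=d["P"];px=d["px"];hsv=cv2.cvtColor(px,cv2.COLOR_RGB2HSV).astype(int)
    D=P-B; cx=D@CX; cy=D@CY
    m=(P[...,2]>.122)&(P[...,2]<.14)&(cx>.09)&(cx<.16)&(abs(cy)<.04)
    q=P[m];
    if len(q)<4: print(n,len(q));continue
    r=cv2.minAreaRect(np.stack([cx[m],cy[m]],1).astype(np.float32))
    v,u=np.nonzero(m)
    print(n,len(q),"z",np.median(q[:,2]),"rect cab",r,"world mean",q.mean(0),"pix",u.mean(),v.mean())
    y=m&(hsv[...,0]>12)&(hsv[...,0]<35)&(hsv[...,1]>100)&(hsv[...,2]>100)
    print("  yellow",y.sum(),P[y].mean(0),np.nonzero(y)[1].mean(),np.nonzero(y)[0].mean(),"cab",cx[y].mean(),cy[y].mean())
    rd=((hsv[...,0]<8)|(hsv[...,0]>172))&(hsv[...,1]>170)&(cx>.08)&(cx<.17)&(abs(cy)<.04)
    if rd.sum(): 
        rr=cv2.minAreaRect(np.stack([cx[rd],cy[rd]],1).astype(np.float32));print("  red z",np.percentile(P[rd][:,2],[10,50,95]),rr)
    hb=(P[...,2]>.108)&(P[...,2]<.128)&(abs(cx)<.015)&(abs(cy)<.1)
    print("  bar cab x",np.percentile(cx[hb],[5,50,95]),"y",cy[hb].min(),cy[hb].max())
a=cv2.imread("pics/wrist2.png")[60:300,360:560];cv2.imwrite("pics/w2z.png",cv2.resize(a,None,fx=2.5,fy=2.5))
E
```

```text
scene 125 z 0.12672932990673624 rect cab ((0.1289823353290558, 0.000509556382894516), (0.026099154725670815, 0.02538282796740532), 77.1703872680664) world mean [ 0.52635976 -0.24365045  0.12692931] pix 182.688 214.744
  yellow 49 [ 0.52313458 -0.24533945  0.1279358 ] 182.08163265306123 213.16326530612244 cab 0.1265204166505282 -8.29089061136972e-05
  red z [0.08894557 0.09192022 0.09703911] ((0.13506443798542023, 0.005355797708034515), (0.03091096132993698, 0.039695173501968384), 35.1220703125)
  bar cab x [-0.00021243  0.00548566  0.01088848] y -0.06454826548377471 0.06415876572281393
side 177 z 0.12748844091759348 rect cab ((0.12986300885677338, -0.00028797518461942673), (0.024279244244098663, 0.024956582114100456), 79.29339599609375) world mean [ 0.52767636 -0.24504973  0.1271721 ] pix 156.5310734463277 247.0
  yellow 57 [ 0.525279   -0.24641507  0.12807764] 155.57894736842104 245.73684210526315 cab 0.12862300651710304 -0.0012381732638452425
  red z [0.08933225 0.09159436 0.09791776] ((0.12990279495716095, 0.005189703777432442), (0.03424043208360672, 0.04834417626261711), 40.547584533691406)
  bar cab x [0.00100356 0.00668454 0.01018253] y -0.06485093798975478 0.06408940982140646
wrist 877 z 0.1295728596730809 rect cab ((0.12642063200473785, 0.0006676735356450081), (0.024037223309278488, 0.024100668728351593), 80.55001068115234) world mean [ 0.52174092 -0.24381155  0.12918669] pix 470.2531356898518 219.73546180159636
  yellow 344 [ 0.52304    -0.24478575  0.13024365] 472.1075581395349 221.20348837209303 cab 0.12644666922730988 0.00047394712080952976
  red z [0.09226937 0.09350478 0.09503374] ((0.1219758689403534, 0.0030948221683502197), (0.04003213718533516, 0.030400821939110756), 57.90797805786133)
  bar cab x [-0.00353363  0.00171629  0.01014064] y -0.06356010017036268 0.06579015774220932
```

View pics/w2z.png

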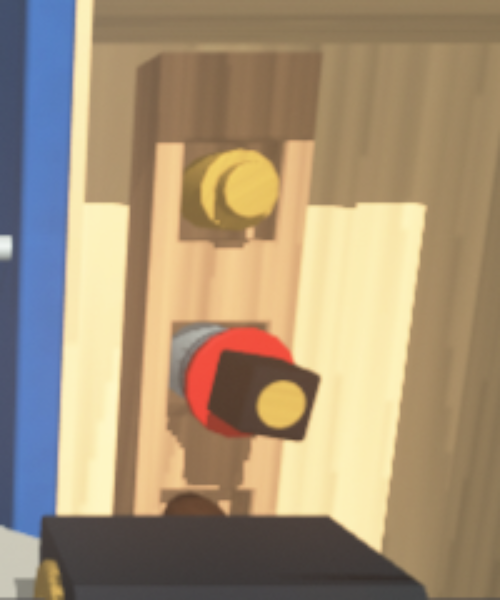

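```bash
cat >> h.py <<'E'
CA=np.radians(2.15-9.5)
CO=np.array([.5232,-.2450,.130])
GZ=np.array([-np.sin(CA),np.cos(CA),0])
E
python3 - <<'E'
from h import *
print(status.observe()["joints"].round(3))
goto([CO[0],CO[1],.21],frame([0,0,-1],GZ))
goto([CO[0],CO[1],.21],frame([0,0,-1],-GZ))
E
```

```text
[ 0.381  0.133  0.075  1.864 -0.011  1.145  0.495]
row [0.0849, 0.0003, 0.1586] [-1.3441, -0.0002, 0.0] rows needed 3.4514988570633935 11.263814571809363
row [0.0849, 0.0003, 0.1586] [1.6559, 0.0, 0.0002] rows needed 3.4514988570633935 13.875850411655463
```

step_arm([
  [-0.1,0,0,0.03,-0.12,0,0],
  [-0.1,0,0,0.06,-0.24,0,0],
  [-0.1,0,0,0.09,-0.36,0,0],
  [-0.1,0,0,0.12,-0.48,0,0],
  [-0.1,0,0,0.14,-0.6,0,0],
  [-0.1,0,0,0.1586,-0.72,0,0],
  [-0.1,0,0,0.1586,-0.84,0,0],
  [-0.1,0,0,0.1586,-0.95,0,0],
  [-0.1,0,0,0.1586,-0.95,0,0],
])

```text
clock: 4.53
position: [0.5226, -0.2449, 0.2755]
ee_rot: [-0.804, 1.419, 0.81]
force: [0.3, -1.3, -0.5]
width: 0.55
```

```bash
python3 - <<'E'
from h import *
print(status.observe()["joints"].round(3),status.observe()["position"])
goto([CO[0],CO[1],.21],frame([0,0,-1],GZ))
E
```

```text
[ 0.416  0.329 -0.094  1.611  0.032  1.208  1.35 ] [ 0.52256127 -0.2449472   0.27552243]
row [0.0819, -0.0011, 0.0004] [-0.3884, 0.0001, -0.0044] rows needed 1.5713564546602519 3.25527818334999
```

step_arm([
  [-0.1,0.02,-0.0011,0,-0.11,0,-0.004],
  [-0.1,0.04,-0.0011,0,-0.22,0,-0.004],
  [-0.1,0.06,-0.0011,0,-0.32,0,-0.004],
  [-0.1,0.07,-0.0011,0,-0.388,0,-0.004],
  [-0.1,0.07,-0.0011,0,-0.388,0,-0.004],
  [-0.1,0.07,-0.0011,0,-0.388,0,-0.004],
])

```text
clock: 5.03
position: [0.5232, -0.2456, 0.2208]
ee_rot: [-1.106, 1.272, 1.104]
force: [-0.1, 0.4, 0.6]
width: 0.548
```

```bash
python3 - <<'E'
from h import *
s,im=grab("wrist");save(im,"pics/wrist3.png");P=cloud(s,im);px=im["pixels"];hsv=cv2.cvtColor(px,cv2.COLOR_RGB2HSV).astype(int)
print(s["position"],s["joints"].round(2))
rd=((hsv[...,0]<8)|(hsv[...,0]>172))&(hsv[...,1]>170)
print(rd.sum(), np.nanmean(P[rd],0) if rd.sum() else '')
m=(P[...,2]>.122)&(P[...,2]<.135)&(np.hypot(P[...,0]-.523,P[...,1]+.245)<.03)
print(m.sum(), P[m].mean(0) if m.sum() else '')
goto([CO[0],CO[1],.098],frame([0,0,-1],GZ))
E
```

```text
[ 0.52321669 -0.24558236  0.22083595] [ 0.47  0.37 -0.17  1.69  0.07  1.09  1.71]
758 [ 0.51557427 -0.24231017  0.09472301]
1202 [ 0.52174467 -0.24449268  0.12947661]
row [0.1546, 0.0013, 0.0009] [-0.011, -0.0006, 0.0027] rows needed 2.966044688677847 0.09478282682760569
```

View pics/wrist3.png

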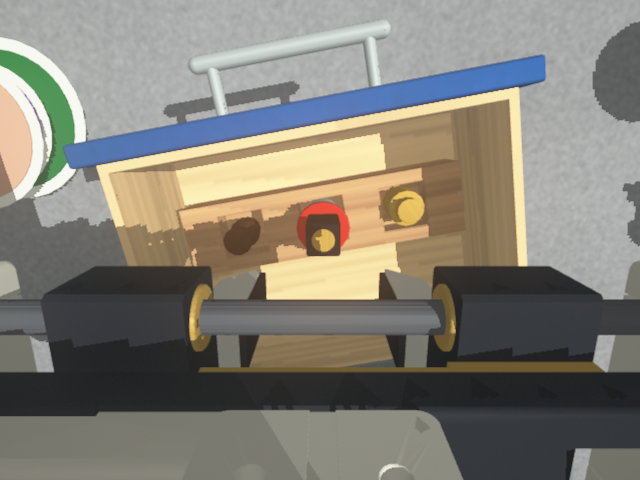

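```bash
python3 - <<'E'
from h import *
s,im=grab("wrist");P=cloud(s,im);hsv=cv2.cvtColor(im["pixels"],cv2.COLOR_RGB2HSV).astype(int)
near=(np.hypot(P[...,0]-.523,P[...,1]+.245)<.03)
m=(P[...,2]>.126)&(P[...,2]<.135)&near
Rt=rot(s["ee_rot"]);q=(P[m]-s["position"])@Rt
r=cv2.minAreaRect(q[:,1:].astype(np.float32));print("top in tool y,z",r,np.median(q[:,0]),np.median(P[m][:,2]),q[:,1:].min(0),q[:,1:].max(0))
y=m&(hsv[...,0]>12)&(hsv[...,0]<35)&(hsv[...,1]>100)&(hsv[...,2]>80);print("yellow tool",((P[y]-s["position"])@Rt).mean(0),y.sum())
rd=((hsv[...,0]<8)|(hsv[...,0]>172))&(hsv[...,1]>170)&near&(abs(P[...,2]-.094)<.003);q=(P[rd]-s["position"])@Rt
print("red",q.min(0),q.max(0))
E
```

```text
top in tool y,z ((0.0013649603351950645, 0.000788387842476368), (0.02358209900557995, 0.024385737255215645), 89.35729217529297) 0.0920201533547983 0.12965599945808157 [-0.01093774 -0.01103583] [0.01359687 0.01260136]
yellow tool [ 0.0918775   0.00167998 -0.00143119] 760
red [ 0.1247287  -0.01291352 -0.01885012] [0.13013591 0.02165975 0.02110581]
```

step_arm([
  [-0.1,0.03,0.0015,0.001,-0.005,0,0.0025],
  [-0.1,0.06,0.0015,0.001,-0.005,0,0.0025],
  [-0.1,0.09,0.0015,0.001,-0.005,0,0.0025],
  [-0.1,0.12,0.0015,0.001,-0.005,0,0.0025],
  [-0.1,0.14,0.0015,0.001,-0.005,0,0.0025],
  [-0.1,0.1535,0.0015,0.001,-0.005,0,0.0025],
  [-0.1,0.1535,0.0015,0.001,-0.005,0,0.0025],
  [1,0.1535,0.0015,0.001,-0.005,0,0.0025],
  [1,0.1535,0.0015,0.001,-0.005,0,0.0025],
  [1,0.1535,0.0015,0.001,-0.005,0,0.0025],
  [1,0.1535,0.0015,0.001,-0.005,0,0.0025],
  [1,0.1535,0.0015,0.001,-0.005,0,0.0025],
], newtons=50)

```text
clock: 6.13
position: [0.524, -0.2451, 0.1001]
ee_rot: [-1.115, 1.267, 1.111]
force: [0.3, -0.2, 3.1]
width: 0.261
```

step_arm([
  [0.3,0,0,0,0,0,0],
  [0.3,0,0,0,0,0,0],
  [0.3,0.003,0,0,0,0,0],
  [0.3,0.0065,0,0,0,0,0],
  [0.3,0.0065,0,0,0,0,0],
  [1,0.0065,0,0,0,0,0],
  [1,0.0065,0,0,0,0,0],
  [1,0.0065,0,0,0,0,0],
], newtons=50)

```text
clock: 6.8
position: [0.5233, -0.2448, 0.0937]
ee_rot: [-1.114, 1.268, 1.113]
force: [0.7, -0.3, -1.4]
width: 0.254
```

step_arm([
  [1,-0.02,0,0,0,0,0],
  [1,-0.05,0,0,0,0,0],
  [1,-0.09,0,0,0,0,0],
  [1,-0.13,0,0,0,0,0],
  [1,-0.17,0,0,0,0,0],
  [1,-0.21,0,0,0,0,0],
  [1,-0.23,0,0,0,0,0],
  [1,-0.23,0,0,0,0,0],
  [1,-0.23,0,0,0,0,0],
])

```text
clock: 7.55
position: [0.5232, -0.2447, 0.2779]
ee_rot: [-1.115, 1.267, 1.111]
force: [0.4, -1.0, -3.6]
width: 0.256
```

```bash
python3 - <<'E'
from h import *
for n in ["wrist","side","scene"]:
    s,im=grab(n);save(im,f"pics/{n}4.png");P=cloud(s,im);np.savez(f"{n}4.npz",P=P,px=im["pixels"])
print(s["position"],s["ee_rot"],s["force"],s["width"])
# nipple location rough from scene/side : yellow/brass near
for n in ["scene","side"]:
    d=np.load(n+"4.npz");P=d["P"];hsv=cv2.cvtColor(d["px"],cv2.COLOR_RGB2HSV).astype(int);u,v=np.meshgrid(range(640),range(480))
    roi=(u>350)&(u<390)&(v>200)&(v<255)
    br=roi&(hsv[...,0]>14)&(hsv[...,0]<30)&(hsv[...,1]>120)
    rd=roi&((hsv[...,0]<8)|(hsv[...,0]>172))&(hsv[...,1]>150)&(P[...,2]>.13)
    print(n,"brass",br.sum(),np.nanmedian(P[br],0),np.nanpercentile(P[br],[5,95],axis=0),"red",rd.sum(),np.nanmedian(P[rd],0),u[rd].mean(),v[rd].mean())
E
```

```text
[ 0.522235   -0.24436746  0.27596741] [-1.11250022  1.26914009  1.11475488] [ 0.54071076 -0.1982469  -3.63431587] 0.2600949555300431
scene brass 128 [0.56012805 0.15577594 0.12143495] [[0.5450862  0.1411263  0.11503415]
 [0.5679394  0.17037638 0.13394532]] red 9 [0.53644026 0.14857558 0.15159279] 368.8888888888889 222.33333333333334
side brass 184 [0.56057159 0.15254535 0.12121061] [[0.54573871 0.1385149  0.11403397]
 [0.56911492 0.1692896  0.13807158]] red 17 [0.53750542 0.14692462 0.15100495] 370.7647058823529 207.8235294117647
```

View pics/side4.png

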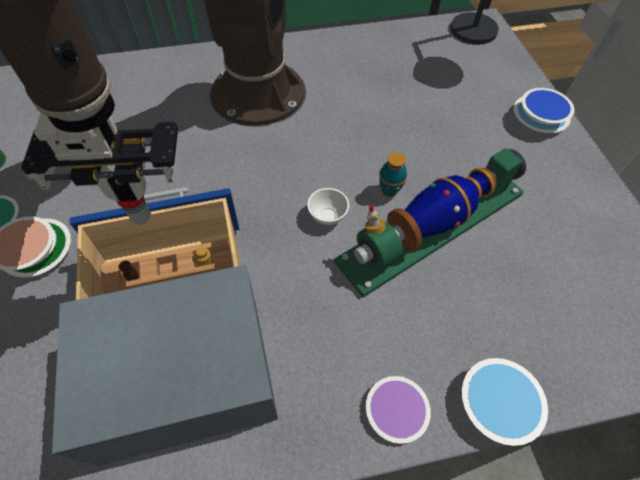

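View pics/wrist4.png

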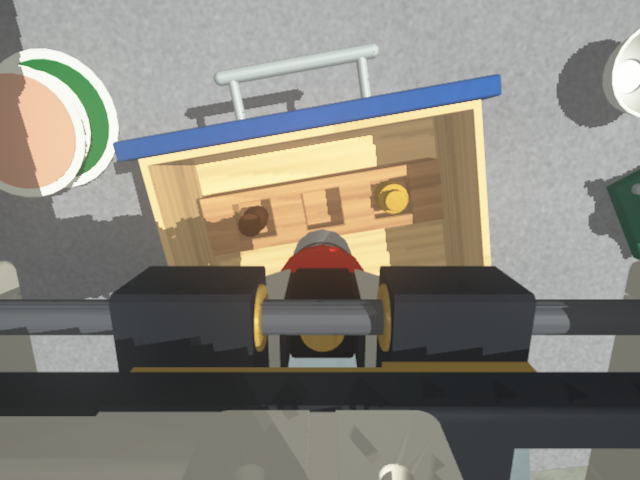

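```bash
cat >> h.py <<'E'
LY=np.array([-.2727,.9621,0]);LX=np.array([.9621,.2727,0])
E
python3 - <<'E'
from h import *
goto([.605,.167,.285],frame([0,0,-1],LY))
E
```

```text
row [-0.0116, -0.0363, 0.5233] [-0.3873, 0.0003, -0.0023] rows needed 10.065532472860658 3.245627224773494
```

step_arm([
  [1,-0.0116,-0.005,0.03,-0.04,0,0],
  [1,-0.0116,-0.01,0.08,-0.08,0,0],
  [1,-0.0116,-0.015,0.13,-0.12,0,0],
  [1,-0.0116,-0.02,0.18,-0.16,0,0],
  [1,-0.0116,-0.025,0.23,-0.2,0,0],
  [1,-0.0116,-0.03,0.28,-0.24,0,0],
  [1,-0.0116,-0.0363,0.33,-0.28,0,0],
  [1,-0.0116,-0.0363,0.38,-0.32,0,0],
  [1,-0.0116,-0.0363,0.43,-0.36,0,0],
  [1,-0.0116,-0.0363,0.475,-0.3873,0,-0.002],
  [1,-0.0116,-0.0363,0.51,-0.3873,0,-0.002],
  [1,-0.0116,-0.0363,0.5233,-0.3873,0,-0.002],
])

```text
clock: 8.7
position: [0.6046, 0.1726, 0.2848]
ee_rot: [-1.413, 1.061, 1.415]
force: [-0.1, 0.5, -3.4]
width: 0.257
```

step_arm([
  [1,0,0,0,0,0,0],
  [1,0,0,0,0,0,0],
  [1,0,0,0,0,0,0],
])

```text
clock: 8.95
position: [0.606, 0.1647, 0.2858]
ee_rot: [-1.411, 1.068, 1.406]
force: [0.6, -0.1, -3.5]
width: 0.261
```

```bash
python3 - <<'E'
from h import *
s,im=grab("wrist");save(im,"pics/wrist5.png");np.savez("wrist5.npz",P=cloud(s,im),px=im["pixels"],s=s,im=im)
print(s["position"],s["ee_rot"],s["dq"].round(3),s["joints"].round(2))
E
```

```text
[0.60603774 0.16465729 0.28578129] [-1.41111996  1.06797802  1.40615649] [ 0.012 -0.009  0.003 -0.004 -0.001  0.001 -0.002] [-0.1   0.43 -0.38  1.45  0.17  1.29  1.35]
```

View pics/wrist5.png

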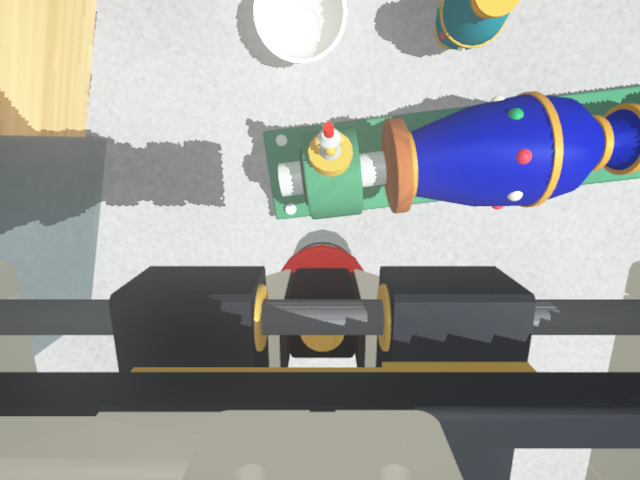

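```bash
python3 - <<'E'
from h import *
d=np.load("wrist5.npz",allow_pickle=True);P=d["P"];px=d["px"];s=d["s"].item();im=d["im"].item()
hsv=cv2.cvtColor(px,cv2.COLOR_RGB2HSV).astype(int);u,v=np.meshgrid(range(640),range(480))
Rt=rot(s["ee_rot"]);print("tool z yaw deg",np.degrees(np.arctan2(-Rt[0,2],Rt[1,2])),Rt.round(3).tolist())
g=(hsv[...,0]>60)&(hsv[...,0]<95)&(hsv[...,1]>100)&(v<230)&(u>240)&(P[...,2]>.008)&(P[...,2]<.022)
q=P[g][:,:2].astype(np.float32);r=cv2.minAreaRect(q);print("base",r,np.median(P[g][:,2]));print(cv2.boxPoints(r))
# straight edges: left end front corner; lower edge (far +x edge)
pts=[]
for c in range(385,640,5):
    vv=np.flatnonzero(g[:,c]); 
    if len(vv): pts.append((P[vv[-1],c,:2],P[vv[0],c,:2]))
lo=np.array([p[0] for p in pts]);hi=np.array([p[1] for p in pts])
for nm,a in(("lo",lo),("hi",hi)):
    l=cv2.fitLine(a.astype(np.float32),cv2.DIST_HUBER,0,.001,.01).ravel();print(nm,l,"yaw",np.degrees(np.arctan2(-l[0],l[1]))%180,len(a))
# vase axis: centroids per y-slice top pts
b=(hsv[...,0]>110)&(hsv[...,0]<130)&(hsv[...,1]>150)&(P[...,2]>.06)
q=P[b&(u>410)&(u<550)];l=cv2.fitLine(q[:,:2].astype(np.float32),cv2.DIST_HUBER,0,.001,.01).ravel();print("vase",l,np.degrees(np.arctan2(-l[0],l[1])),q[:,2].max())
# nipple
roi=(u>300)&(u<365)&(v>110)&(v<185)
br=roi&(hsv[...,0]>14)&(hsv[...,0]<32)&(hsv[...,1]>130)&(P[...,2]>.1)
rd=roi&((hsv[...,0]<8)|(hsv[...,0]>172))&(hsv[...,1]>150)&(P[...,2]>.12)
print("brass",br.sum(),np.nanpercentile(P[br],[2,50,98],axis=0).round(4).tolist(),u[br].mean(),v[br].mean())
print("red",rd.sum(),np.nanpercentile(P[rd],[2,50,98],axis=0).round(4).tolist(),u[rd].mean(),v[rd].mean())
a=cv2.cvtColor(px,cv2.COLOR_RGB2BGR)[100:230,240:400];cv2.imwrite("pics/w5z.png",cv2.resize(a,None,fx=4.5,fy=4.5))
E
```

```text
tool z yaw deg 15.7185399739342 [[0.002, -0.963, -0.271], [-0.003, -0.271, 0.963], [-1.0, -0.001, -0.003]]
base ((0.4194530248641968, 0.37737226486206055), (0.27419620752334595, 0.103421650826931), 65.55121612548828) 0.018009674415771504
[[0.31563693 0.2739696 ]
 [0.4097849  0.23116547]
 [0.5232691  0.48077494]
 [0.42912114 0.52357906]]
lo [0.3941676  0.9190386  0.4739166  0.42947486] yaw 156.78593 15
hi [ 0.397368   -0.91765934  0.41284043  0.4175492 ] yaw 23.413742 15
vase [ 0.50053054 -0.8657189   0.51485103  0.2807049 ] -149.96489 0.12771536664685768
brass 116 [[0.5481, 0.1412, 0.1191], [0.5636, 0.16, 0.1241], [0.5676, 0.1714, 0.1427]] 329.9913793103448 167.3706896551724
red 111 [[0.5288, 0.1447, 0.1471], [0.5332, 0.1487, 0.1529], [0.5381, 0.152, 0.1557]] 328.26126126126127 129.47747747747746
```

View pics/w5z.png

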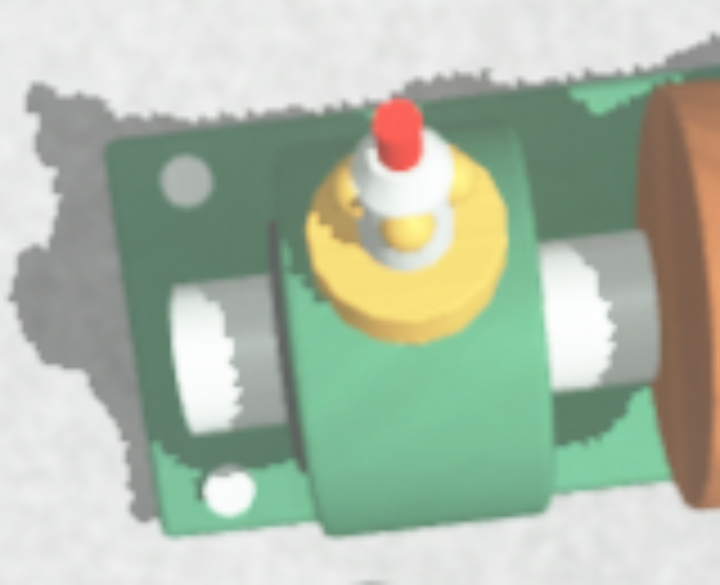

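```bash
python3 - <<'E'
from h import *
d=np.load("wrist5.npz",allow_pickle=True);P=d["P"];px=d["px"];s=d["s"].item();im=d["im"].item()
def pt(zx,zy,z):
    e,r=ray(s,im,240+zx/4.5,100+zy/4.5);return e+r*(z-e[2])/r[2]
def yw(v): return np.degrees(np.arctan2(v[1],v[0]))
print("plate z",np.nanmedian(P[150:170,270:276,2]), np.nanmedian(P[205:212,283:300,2]))
z=.016
tl,bl,br=pt(107,140,z),pt(165,535,z),pt(668,481,z);tr=pt(560,90,z)
print("left edge len",np.linalg.norm(bl-tl),"yaw x",yw(bl-tl),"bottom edge yaw",yw(br-bl)-90,"top edge",yw(tr-tl)-90)
b1,b2=pt(187,180,.018),pt(229,492,.018);print("bolts",yw(b2-b1))
# bearing ends: shaft axis from depth; bearing top ridge: fit cylinder pts
hsv=cv2.cvtColor(px,cv2.COLOR_RGB2HSV).astype(int)
g=(hsv[...,0]>60)&(hsv[...,0]<95)&(hsv[...,1]>80)&(P[...,2]>.06)
u,v=np.meshgrid(range(640),range(480));g&=(u>295)&(u<370)&(v<225)
q=P[g]
from scipy.optimize import least_squares
def f(p):
    th,cx=p; ax=np.array([-np.sin(th),np.cos(th)]);xx=np.array([np.cos(th),np.sin(th)])
    a=(q[:,:2]-[.57,.16])@xx-cx
    return np.hypot(a,q[:,2]-.075)-.042
r=least_squares(f,[.3,0],loss='soft_l1',f_scale=.001);th=r.x[0];print("cyl yaw",np.degrees(th),"axis off",r.x[1],"rms",np.sqrt(np.mean(f(r.x)**2)),len(q))
ax=np.array([-np.sin(th),np.cos(th)]);t=(q[:,:2]-[.57,.16])@ax;print("along range",np.percentile(t,[0.5,99.5]))
# vase/handwheel disc (brown) and shafts
E
```

```text
plate z 0.01851985628211339 0.023530614026232355
left edge len 0.09882972457091654 yaw x 22.26584648774303 bottom edge yaw 22.007271264671417 top edge 21.768009645932494
bolts 22.159762289000422
cyl yaw 22.395671021414515 axis off 0.0006821184287259762 rms 0.0007074046476921924 2623
along range [-0.0206064   0.02778978]
```

```bash
cat >> h.py <<'E'
LYAW=np.radians(22.1)
LX=np.array([np.cos(LYAW),np.sin(LYAW),0]);LY=np.array([-np.sin(LYAW),np.cos(LYAW),0])
NZ=-np.sin(np.radians(28))*LX+np.array([0,0,np.cos(np.radians(28))])
NX=np.cross(LY,NZ)
E
python3 - <<'E'
from h import *
O=np.array([.5693,.1636,.075])
for f in ["wrist5","scene4","side4"]:
    d=np.load(f+".npz",allow_pickle=True);P=d["P"];px=d["px"]
    hsv=cv2.cvtColor(px,cv2.COLOR_RGB2HSV).astype(int)
    D=P-O;a=D@NX;b=D@LY;c=D@NZ
    near=(np.hypot(a,b)<.03)&(c>.04)&(c<.1)
    br=near&(hsv[...,0]>14)&(hsv[...,0]<34)&(hsv[...,1]>90)
    print(f,"brass n",br.sum(),"c pct",np.nanpercentile(c[br],[5,25,50,75,95]).round(4))
    top=br&(abs(c-np.nanmedian(c[br]))<.003)
    print("  a",np.nanpercentile(a[top],[1,99]).round(4),"b",np.nanpercentile(b[top],[1,99]).round(4))
    (x,y),r=cv2.minEnclosingCircle(np.stack([a[top],b[top]],1).astype(np.float32));print("  circle",x,y,r)
    rd=near&((hsv[...,0]<8)|(hsv[...,0]>172))&(hsv[...,1]>150)&(c>.07)
    print("  red",rd.sum(),"c",np.percentile(c[rd],[2,50,98]).round(4),"a",np.percentile(a[rd],[2,50,98]).round(4),"b",np.percentile(b[rd],[2,50,98]).round(4))
E
```

```text
wrist5 brass n 1056 c pct [0.0429 0.0497 0.0505 0.0511 0.0709]
  a [-0.0092  0.0186] b [-0.0178  0.0174]
  circle 0.0008887375006452203 -2.8516442398540676e-05 0.018917374312877655
  red 111 c [0.0796 0.088  0.0894] a [-0.0025  0.0027  0.0046] b [-0.0034 -0.0002  0.0026]
scene4 brass n 144 c pct [0.0411 0.0456 0.0474 0.0489 0.0675]
  a [-0.0117  0.0202] b [-0.0192  0.016 ]
  circle 0.003672749502584338 -0.001049596699886024 0.019096609205007553
  red 9 c [0.0806 0.0852 0.0871] a [0.0007 0.004  0.0052] b [-0.0037 -0.0017  0.0013]
side4 brass n 195 c pct [0.0414 0.0455 0.0474 0.0486 0.0678]
  a [-0.0129  0.0199] b [-0.0214  0.0149]
  circle 0.0010119937360286713 -0.0030081714503467083 0.020283443853259087
  red 17 c [0.0796 0.0857 0.0873] a [-0.0017  0.0038  0.0072] b [-0.006  -0.0029  0.0004]
```

```bash
python3 - <<'E'
from h import *
for f in ["wrist5","wrist4"]:
    d=np.load(f+".npz",allow_pickle=True);P=d["P"];px=d["px"]
    if f=="wrist5": s=d["s"].item();sv=s
    else: continue
    Rt=rot(s["ee_rot"]);q=(P-s["position"])@Rt
    hsv=cv2.cvtColor(px,cv2.COLOR_RGB2HSV).astype(int);u,v=np.meshgrid(range(640),range(480))
    roi=(v>225)&(v<300)&(u>270)&(u<375)
    rd=roi&((hsv[...,0]<10)|(hsv[...,0]>170))&(hsv[...,1]>130)
    Q=q[rd];print(f,rd.sum(),"x pct",np.percentile(Q[:,0],[2,25,50,75,98]).round(4),"y max",np.percentile(Q[:,1],[99,99.8]),"z",np.percentile(Q[:,2],[1,99]))
    t=rd&(abs(q[...,0]-np.percentile(Q[:,0],20))<.003);
    # boundary by image row: front edge
    grey=roi&(hsv[...,1]<60)&(q[...,0]<.08)&(q[...,0]>0)
    G=q[grey];print("barrel",grey.sum(),np.percentile(G,[2,50,98],axis=0).round(4).tolist(),"rad y max",G[:,1].max())
    # fit circle to edge: columns' top red pixel
    E=[]
    for c in range(295,350,3):
        vv=np.flatnonzero(rd[:,c])
        if len(vv): E.append(q[vv[0]+1,c])
    E=np.array(E);A=np.c_[2*E[:,1:],np.ones(len(E))];x=np.linalg.lstsq(A,(E[:,1:]**2).sum(1),rcond=None)[0]
    print("edge circ",x[:2],np.sqrt(x[2]+x[:2]@x[:2]),E[:,0].mean())
    # with r fixed 21 at the edge
    from scipy.optimize import least_squares
    print(least_squares(lambda p:np.hypot(E[:,1]-p[0],E[:,2]-p[1])-.021,[0,0]).x)
N=np.array([.5693,.1636,.075])+.0007*NX+.0503*NZ
print("N",N)
Rg=frame(-NZ,LY);print(Rg.round(3))
for h in (.06,):goto(N+NZ*(h+.0567),Rg)
E
```

```text
wrist5 1303 x pct [nan nan nan nan nan] y max [nan nan] z [nan nan]
barrel 736 [[0.0043, 0.007, -0.0139], [0.0356, 0.0158, 0.0007], [0.0521, 0.0174, 0.0159]] rad y max 0.01953752033763695
edge circ [0.00215577 0.00019253] 0.01863473402782098 0.0011236644694829006
[-0.00038652  0.0001863 ]
N [0.54799322 0.15494821 0.11974089]
[[ 0.435 -0.818 -0.376]
 [ 0.177 -0.332  0.927]
 [-0.883 -0.469 -0.   ]]
row [0.079, 0.1414, 0.0008] [-0.1041, -0.0289, -0.4651] rows needed 3.106769649657303 4.001651779560152
```

```bash
cat >> h.py <<'E'
N=np.array([.5480,.1550,.1197])
RG=frame(-NZ,LY)
E
python3 - <<'E'
from h import *
goto(N+NZ*(.07+.0567),RG)
E
```

```text
row [0.068, 0.1472, 0.0002] [-0.1041, -0.0289, -0.4651] rows needed 3.1100092165882174 4.001651779560152
```

step_arm([
  [1,0.004,0.025,0,-0.017,-0.005,-0.07],
  [1,0.01,0.05,0,-0.034,-0.01,-0.15],
  [1,0.02,0.075,0,-0.051,-0.015,-0.23],
  [1,0.035,0.1,0,-0.068,-0.02,-0.31],
  [1,0.05,0.125,0,-0.085,-0.025,-0.39],
  [1,0.068,0.1472,0.0002,-0.1041,-0.0289,-0.4651],
  [1,0.068,0.1472,0.0002,-0.1041,-0.0289,-0.4651],
  [1,0.068,0.1472,0.0002,-0.1041,-0.0289,-0.4651],
  [1,0.068,0.1472,0.0002,-0.1041,-0.0289,-0.4651],
  [1,0.068,0.1472,0.0002,-0.1041,-0.0289,-0.4651],
])

```text
clock: 9.83
position: [0.4955, 0.135, 0.2343]
ee_rot: [-1.59, 0.572, 1.131]
force: [0.8, 1.0, -2.7]
width: 0.255
```

```bash
python3 - <<'E'
from h import *
for n in ["side","scene","wrist"]:
    s,im=grab(n);save(im,f"pics/{n}6.png");P=cloud(s,im);np.savez(f"{n}6.npz",P=P,px=im["pixels"],s=s,im=im)
    rim=s["position"]+rot(s["ee_rot"])[:,0]*.0567
    print(n,"rim px",proj(s,im,rim),"N px",proj(s,im,N),"tip px",proj(s,im,N+.038*NZ))
print(s["position"],s["force"],s["joints"].round(2))
Rt=rot(s["ee_rot"]);rim=s["position"]+Rt[:,0]*.0567;d=rim-N;print("rim in nipple frame",d@NX,d@LY,d@NZ,"ang",np.degrees(np.arccos(-Rt[:,0]@NZ)))
goto(N+NZ*(.025+.0567),RG)
for n in ["side","scene"]:
    a=cv2.imread(f"pics/{n}6.png")[150:300,280:440];cv2.imwrite(f"pics/{n}6z.png",cv2.resize(a,None,fx=4,fy=4,interpolation=cv2.INTER_CUBIC))
E
```

```text
side rim px [369.43981289 189.82752143] N px [374.57249844 221.76270641] tip px [370.81847893 204.78208826]
scene rim px [368.75431852 206.86644475] N px [370.76398226 235.42817091] tip px [368.91157063 219.91755934]
wrist rim px [321.55439151 254.52970116] N px [319.23753526 222.89978002] tip px [318.89341815 234.80518495]
[0.49513706 0.13536264 0.23377704] [-0.10103948 -1.01744435 -3.28517872] [ 0.11  0.04 -0.48  2.21  0.01  0.4   1.59]
rim in nipple frame 0.003997484717274244 0.0018178751014633534 0.07048731171782938 ang 0.2471461455053747
row [0.0567, 0.0042, -0.0024] [0.0013, 0.0022, 0.003] rows needed 1.0908742137413476 0.03306276721765444
```

View pics/side6z.png

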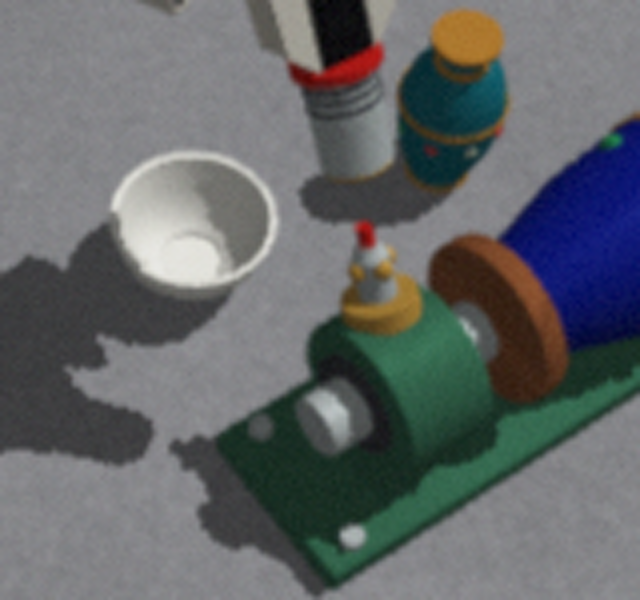

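View pics/scene6z.png

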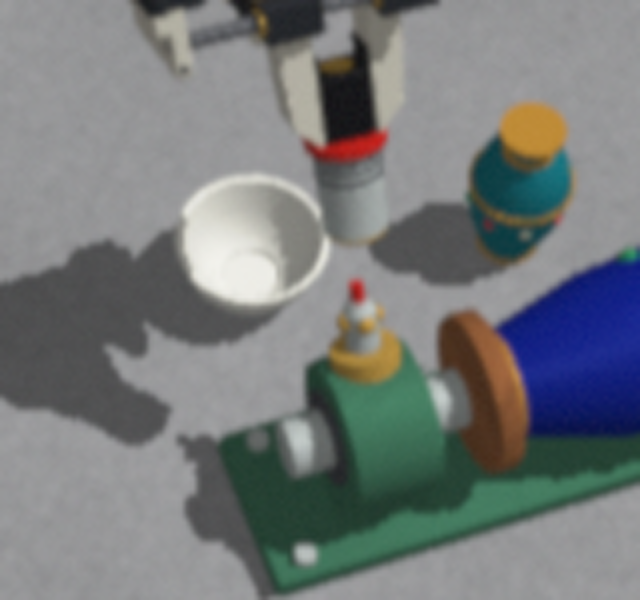

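View pics/wrist6.png

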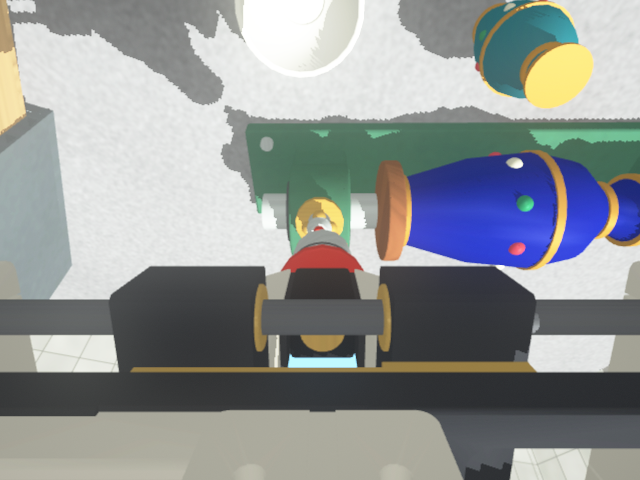

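```bash
python3 - <<'E'
from h import *
s0=status.observe();print(s0["position"],s0["ee_rot"].round(4))
d=np.load("wrist6.npz",allow_pickle=True);P=d["P"];px=d["px"];s=d["s"].item();im=d["im"].item()
Rt=rot(s["ee_rot"]);hsv=cv2.cvtColor(px,cv2.COLOR_RGB2HSV).astype(int);u,v=np.meshgrid(range(640),range(480))
q=(P-s["position"])@Rt
D=P-N;a=D@NX;b=D@LY;c=D@NZ
br=(np.hypot(a,b)<.03)&(abs(c)<.012)&(hsv[...,0]>14)&(hsv[...,0]<34)&(hsv[...,1]>90)&(v<245)
print("brass",br.sum(),"c",np.percentile(c[br],[5,25,50,75,95]).round(4),"a",np.percentile(a[br],[1,99]).round(4),"b",np.percentile(b[br],[1,99]).round(4))
t=br&(abs(c-np.median(c[br]))<.002)
print("circle ab",cv2.minEnclosingCircle(np.stack([a[t],b[t]],1).astype(np.float32)), "circle tool yz",cv2.minEnclosingCircle(q[t][:,1:].astype(np.float32)),"tool x",np.median(q[t][:,0]))
# upper edge fit, r=19, in tool yz
E=[]
for cc in range(299,344,2):
    vv=np.flatnonzero(t[:,cc]); 
    if len(vv): E.append(q[vv[0],cc])
E=np.array(E)
from scipy.optimize import least_squares
print("edge fit yz",least_squares(lambda p:np.hypot(E[:,1]-p[0],E[:,2]-p[1])-.019,[0,0],loss='soft_l1',f_scale=.001).x,len(E))
# bearing cylinder in tool frame: z middle
bar=(q[...,2]>-.03)&(q[...,2]<.03)&(q[...,0]<.06)&(q[...,0]>.0)&(q[...,1]>.0)&(hsv[...,1]<70)&(v>225)&(v<262)
G=q[bar];print("barrel",bar.sum())
for lo in np.arange(.005,.06,.01):
    g=G[(G[:,0]>=lo)&(G[:,0]<lo+.01)]
    if len(g)>10: print(round(lo,3),len(g),"ymax",np.percentile(g[:,1],95).round(4),"z",np.percentile(g[:,2],[2,98]).round(4))
E
cd pics; python3 -c "
import cv2;a=cv2.imread('wrist6.png')[170:310,240:400];cv2.imwrite('w6z.png',cv2.resize(a,None,fx=4.5,fy=4.2,interpolation=cv2.INTER_CUBIC))"
```

```text
[0.49471324 0.13530506 0.23338857] [-1.5902  0.5723  1.133 ]
brass 893 c [-0.0029 -0.0006 -0.      0.0005  0.0012] a [-0.0192  0.0097] b [-0.0185  0.0177]
circle ab ((-0.0007903670775704086, 0.00024111932725645602), 0.01885814033448696) circle tool yz ((0.005056898109614849, -0.0017263824120163918), 0.018858596682548523) tool x 0.1271213017558694
edge fit yz [ 0.00435795 -0.0018423 ] 23
barrel 719
0.015 123 ymax 0.0174 z [-0.0099  0.012 ]
0.025 216 ymax 0.0169 z [-0.0127  0.0138]
0.035 220 ymax 0.0169 z [-0.0142  0.0151]
0.045 143 ymax 0.0169 z [-0.015   0.0159]
```

View pics/w6z.png

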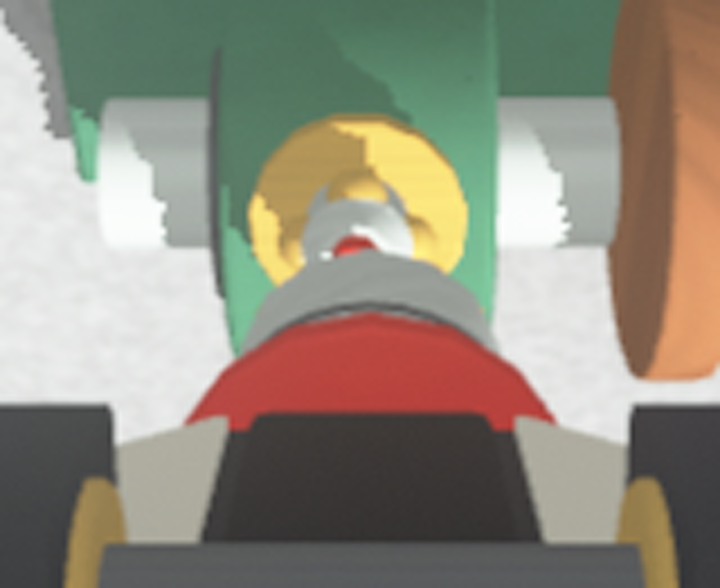

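step_arm([
  [1,0,0.0056,-0.0025,0.001,0.002,0.003],
  [1,0.01,0.0056,-0.0025,0.001,0.002,0.003],
  [1,0.025,0.0056,-0.0025,0.001,0.002,0.003],
  [1,0.025,0.0056,-0.0025,0.001,0.002,0.003],
  [1,0.025,0.0056,-0.0025,0.001,0.002,0.003],
  [1,0.025,0.0056,-0.0025,0.001,0.002,0.003],
])

```text
clock: 10.48
position: [0.4987, 0.135, 0.2126]
ee_rot: [-1.59, 0.578, 1.135]
force: [-0.3, -0.9, -2.4]
width: 0.259
```

```bash
cat > chk.py <<'E'
from h import *
import sys
from scipy.optimize import least_squares
k=sys.argv[1]
s,im=grab("wrist");save(im,f"pics/wrist{k}.png");P=cloud(s,im);px=im["pixels"]
Rt=rot(s["ee_rot"]);rim=s["position"]+Rt[:,0]*.0567;d=rim-N;print("pos",s["position"],"rim a,b,c",(d@NX).round(4),(d@LY).round(4),(d@NZ).round(4),"ang",np.degrees(np.arccos(min(1,-Rt[:,0]@NZ))).round(2),"F",s["force"].round(1),"clk",s["clock"],"w",s["width"])
hsv=cv2.cvtColor(px,cv2.COLOR_RGB2HSV).astype(int);u,v=np.meshgrid(range(640),range(480));q=(P-s["position"])@Rt
D=P-N;a=D@NX;b=D@LY;c=D@NZ
br=(np.hypot(a,b)<.03)&(abs(c)<.008)&(hsv[...,0]>14)&(hsv[...,0]<34)&(hsv[...,1]>90)&(v<250)
t=br&(abs(c-np.median(c[br]))<.002)
E=[q[np.flatnonzero(t[:,x])[0],x] for x in range(290,350,2) if t[:,x].any()];E=np.array(E)
print("flange edge fit tool yz",least_squares(lambda p:np.hypot(E[:,1]-p[0],E[:,2]-p[1])-.019,[0,0],loss='soft_l1',f_scale=.001).x.round(4),len(E),"tool x",np.median(q[t][:,0]).round(4))
goto(N+NZ*(.0567),RG)
E
python3 chk.py 7
```

```text
pos [0.49866194 0.13502992 0.21260972] rim a,b,c -0.0035 0.0001 0.0503 ang 0.11 F [-0.3 -0.9 -2.4] clk 10.4833 w 0.25851378640388084
flange edge fit tool yz [-0.0035 -0.    ] 26 tool x 0.1069
row [0.0631, -0.0041, -0.0] [0.0007, 0.0, -0.0014] rows needed 1.212863278137595 0.013091360564528077
```

step_arm([
  [1,0,-0.004,0,0,0,0],
  [1,0,-0.004,0,0,0,0],
  [1,0,-0.004,0,0,0,0],
  [1,0,-0.004,0,0,0,0],
  [1,0,-0.004,0,0,0,0],
  [1,0,-0.004,0,0,0,0],
])

```text
clock: 11.03
position: [0.5013, 0.1359, 0.2139]
ee_rot: [-1.59, 0.578, 1.134]
force: [0.5, -0.1, -2.6]
width: 0.256
```

```bash
python3 chk.py 8; python3 -c "
from h import *
print(status.observe()['dq'].round(4))"; python3 chk.py 9
```

```text
pos [0.50125988 0.13594936 0.21391424] rim a,b,c -0.0004 -0.0001 0.0502 ang 0.1 F [ 0.5 -0.1 -2.6] clk 11.0333 w 0.25603654257951813
flange edge fit tool yz [-0.0004  0.0003] 25 tool x 0.1069
row [0.0627, -0.0006, 0.0001] [0.0006, -0.0001, -0.0016] rows needed 1.2027273591954537 0.01453599405791518
[-0.0009  0.0002  0.0006 -0.0005  0.001   0.     -0.0012]
pos [0.50126612 0.13591118 0.21387602] rim a,b,c -0.0005 -0.0001 0.0502 ang 0.1 F [ 0.8 -0.3 -2.9] clk 11.0833 w 0.26076191477896654
flange edge fit tool yz [-0.0003  0.0003] 25 tool x 0.1068
row [0.0627, -0.0005, 0.0001] [0.0006, -0.0001, -0.0016] rows needed 1.2026781033355578 0.01421973904563025
```

step_arm([
  [1,0.01,-0.0004,0,0,0,-0.001],
  [1,0.02,-0.0004,0,0,0,-0.001],
  [1,0.03,-0.0004,0,0,0,-0.001],
  [1,0.034,-0.0004,0,0,0,-0.001],
  [1,0.038,-0.0004,0,0,0,-0.001],
  [1,0.042,-0.0004,0,0,0,-0.001],
  [1,0.046,-0.0004,0,0,0,-0.001],
  [1,0.046,-0.0004,0,0,0,-0.001],
])

```text
clock: 11.8
position: [0.5175, 0.1424, 0.181]
ee_rot: [-1.59, 0.578, 1.134]
force: [1.0, -0.4, -5.6]
width: 0.26
```

```bash
python3 chk.py 10
```

```text
pos [0.51746168 0.14242125 0.18101281] rim a,b,c -0.0004 -0.0002 0.0129 ang 0.07 F [ 1.  -0.4 -5.6] clk 11.8 w 0.26007374414438983
flange edge fit tool yz [-0.0003  0.0004] 28 tool x 0.0697
row [0.0164, -0.0005, 0.0002] [0.0005, -0.0, -0.0012] rows needed 0.31386486278176406 0.010960694640482712
```

step_arm([
  [1,0.003,-0.0004,0,0,0,-0.001],
  [1,0.006,-0.0004,0,0,0,-0.001],
  [1,0.009,-0.0004,0,0,0,-0.001],
  [1,0.012,-0.0004,0,0,0,-0.001],
  [1,0.015,-0.0004,0,0,0,-0.001],
  [1,0.017,-0.0004,0,0,0,-0.001],
  [1,0.017,-0.0004,0,0,0,-0.001],
  [1,0.017,-0.0004,0,0,0,-0.001],
])

```text
clock: 12.52
position: [0.5236, 0.1449, 0.1697]
ee_rot: [-1.591, 0.577, 1.133]
force: [-5.5, -3.0, 4.1]
width: 0.256
```

```bash
python3 chk.py 11
```

```text
pos [0.52359593 0.14493788 0.16966936] rim a,b,c 0.0002 -0.0002 -0.0002 ang 0.03 F [-5.5 -3.   4.1] clk 12.5167 w 0.25632233360570394
flange edge fit tool yz [0.0003 0.0002] 29 tool x 0.0566
row [-0.0002, 0.0001, 0.0002] [0.0008, -0.0004, 0.0002] rows needed 0.005688898466899191 0.007307921714003159
```

View pics/wrist11.png

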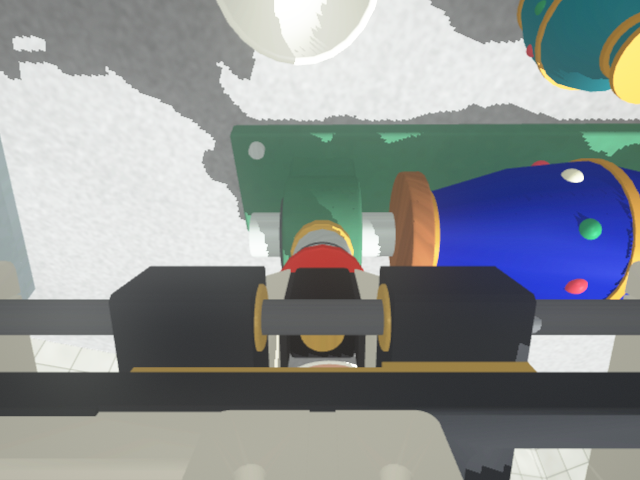

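step_arm([
  [1,0.002,0,0,0,0,0],
  [1,0.004,0,0,0,0,0],
  [1,0.004,0,0,0,0,0],
  [1,0.004,0,0,0,0,0],
  [1,0.004,0,0,0,0,0],
])

```text
clock: 12.98
position: [0.5245, 0.1452, 0.1691]
ee_rot: [-1.593, 0.576, 1.13]
force: [-37.3, -14.4, 48.5]
width: 0.262
```

```bash
python3 chk.py 12; python3 - <<'E'
from h import *
for n in ["side","scene"]:
    s,im=grab(n);save(im,f"pics/{n}12.png")
    a=cv2.imread(f"pics/{n}12.png")[150:300,280:440];cv2.imwrite(f"pics/{n}12z.png",cv2.resize(a,None,fx=4,fy=4,interpolation=cv2.INTER_CUBIC))
print((s["force"]-[.6,-.3,-2.8])@NZ)
E
```

```text
pos [0.524451   0.14519686 0.16914274] rim a,b,c 0.0008 -0.0003 -0.0011 ang 0.19 F [-37.3 -14.4  48.5] clk 12.9833 w 0.26237321228901034
flange edge fit tool yz [0.001  0.0005] 29 tool x 0.0556
row [-0.0013, 0.0009, 0.0003] [0.0016, -0.0021, 0.0024] rows needed 0.031259816661848266 0.02996733258538869
64.54234689181868
```

View pics/side12z.png

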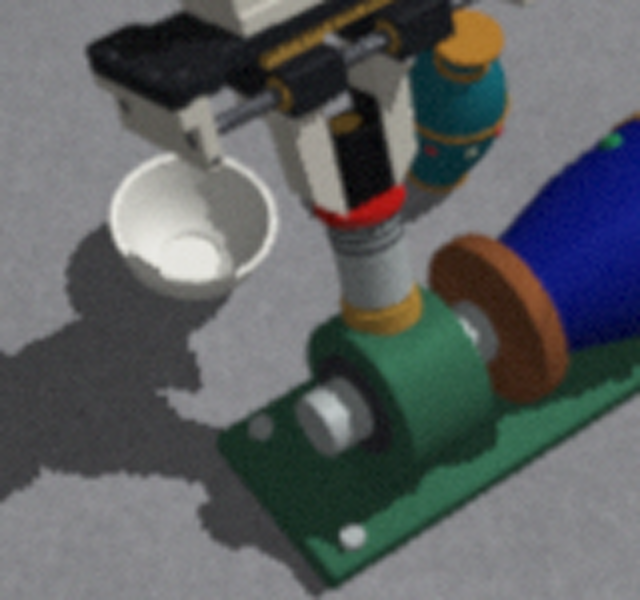

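View pics/scene12.png

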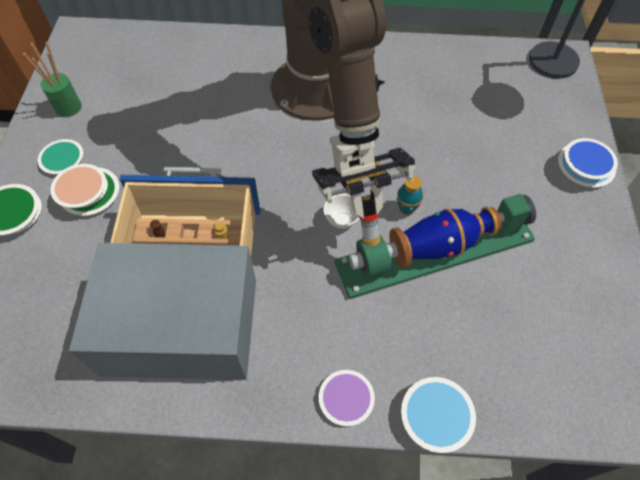

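Force has risen to about 64 N against a hard stop, so the coupler is home. I'll ease off to a moderate push.

step_arm([
  [1,-0.0015,0,0,0,0,0],
  [1,-0.0026,0,0,0,0,0],
  [1,-0.0026,0,0,0,0,0],
  [1,-0.0026,0,0,0,0,0],
  [1,-0.0026,0,0,0,0,0],
  [1,-0.0026,0,0,0,0,0],
])

```text
clock: 13.63
position: [0.5243, 0.1452, 0.1693]
ee_rot: [-1.591, 0.576, 1.132]
force: [-9.7, -3.9, 11.5]
width: 0.259
```

```bash
python3 chk.py 13; python3 - <<'E'
from h import *
s=status.observe();print((s["force"]-[.6,-.3,-2.8])@NZ,s["dq"].round(4))
E
```

```text
pos [0.52431574 0.14516874 0.16933315] rim a,b,c 0.0007 -0.0002 -0.0008 ang 0.09 F [-9.7 -3.9 11.5] clk 13.6333 w 0.25869411773067547
flange edge fit tool yz [0.0009 0.0004] 29 tool x 0.0559
row [-0.0011, 0.0008, 0.0003] [0.0007, -0.0007, 0.0013] rows needed 0.02600789963840547 0.013635491033604818
18.220098852100193 [ 0.0006  0.0001  0.0015 -0.0007 -0.0005 -0.0018  0.0008]
```

```bash
python3 -c "
from h import *
print(arm.sign_off())"
```

```text
the job is handed in; nothing more can be done
None
```

I pulled the drawer about 166 mm open and lifted the coupler out of the middle well by its black grip. I then pressed it along the nipple's axis until it snapped over the catches and met the flange. I handed the job in at 13.6 s with the grip still closed on the coupler and pressing.

**Last checks**
- **Seating:** the rim is within about 1 mm of the measured flange centre and the axes agree to about 0.1°. This rests on the arm's pose and the wrist camera.
- **Push:** pressing further met a hard stop, with the force peaking at about 64 N. I then eased off to about 18 N, well above the roughly 9.4 N spring. The arm was still.
- **Valve:** I could not read the pin directly. Its travel is inferred from the rim position and that force.
- **Grip:** the jaws read about 24 mm, matching the coupler's grip.
- **Surroundings:** the last scene view shows the drawer open, the other two tools in the rack, and the bowl and small vase where they were.

**Disagreements along the way**
- **Lathe angle:** the first scene view gave 15.8°, but the shaded, partly hidden base had spoiled it. The wrist camera gave 22.1°, which I used.
- **Nipple height:** the fixed cameras put the flange about 3 mm lower than the wrist camera. I used the wrist value, and contact confirmed it to about 1 mm.
- **Sideways correction:** one was made before the arm had settled and overshot by about 4 mm. I corrected it before contact.

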